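# Close up the lacquer tank

## Task

Close the lacquer tank: set the tapered stopper upright and fully home in the filler neck, and tighten every captive nut fitted on the lid (two or three). Run each nut clockwise with the fingers until its pointer reaches the white line, then pull it up with the open-ended wrench until the pointer meets the stop post: no wrench on a nut that is not yet finger-tight, and no fingers on a nut turned well past its line. Finish with the wrench lying flat again on the darker board it came from, and leave the other things on the bench alone.

Things in the scene. Friction and masses are not known exactly. Their poses are not given: they have to be found in the camera images.
- tank: Flat stainless lacquer tank, fixed, 170 x 320 mm (x by y); lid 182 x 330 mm, its top 66 mm above the bench. Origin: centre of its underside; x points away from the robot at yaw 0. The lid has three pockets with 8 mm high rims for clamp blocks, in a row 45 mm nearer than its centre, at y = -110, 0, +110 mm; one may be empty. Near the far side: filler neck, small grey valve cap (look only).
- neck_rim (a point): Centre of the open rim of the filler neck, 36 mm above the lid (102 mm above the bench). Neck: upright tube, outside diameter 53 mm, bore 41 mm, bore 36 mm deep.
- stopper: Loose tapered cork stopper, dark wooden top, standing on its small end. Origin: centre of its lower end; z up. Cork 28 mm across at the bottom, 36 mm at height 30 mm; then a flange 54 mm across, 6 mm thick; then a grip knob 30 mm across from height 36 to 62 mm. 70 g. Home: flange flat on the neck's rim, origin 30 mm below the rim.
- stopper_board: Pale wooden board 200 x 170 x 8 mm, fixed, on which the stopper stands at the start. Origin: centre of its underside.
- wrench: Loose open-ended steel wrench, 207 mm long, 14 mm thick, 300 g, lying flat. Origin: underside of the handle near the centre of mass, where to grip; x runs along the handle to the open jaw, z up. Handle 16 mm wide, x = -60 to 54 mm. Jaw: two prongs 10 mm wide, x = 68 to 110 mm, 38 mm gap between them (flats face +-y), open forward. Tail disc 38 mm across at x = -78 mm.
- wrench_jaw (a point): Centre of the wrench's jaw, at half its thickness; 90 mm from the wrench's origin along its x. Put this on a nut's axis, from above.
- wrench_board: Darker wooden board 250 x 170 x 8 mm (x by y), fixed; the wrench lies on it at the start and belongs there. Origin: centre of its underside.
- clamp1: Clamp block 1: steel, 72 x 72 x 24 mm, 1 kg, held by its pocket in the lid (1.5 mm play a side), where it stays; on top a brass stud, a captive brass hex nut, a white radial line (finger-tight mark) and a small bright stop post. Origin: centre of its underside, on the nut's axis. At nut value 0 the pointer lies along this body's +x. None if not fitted.
- nut1_top (a point): Centre of the top of the hex of nut 1, 54 mm above the lid, 120 mm above the bench; the frame turns with the nut, its x along the pointer. Hex 34 mm across flats, 24 mm high from 6 mm above the block; the stud stands 6 mm higher (look only). Flats face along x and every 60 degrees from it. A thin 48 mm flange with the pointer tab lies under the hex.
- nut1 (a joint): Turn of nut 1 in rad, growing clockwise seen from above (tightening). It starts at 0 to 0.7; at 2.1 the pointer is on the white line (finger-tight); at 3.0 it meets the stop post and turns no more. The nut stays where it is left; turning takes about 0.25 N m throughout. It does not move up or down.
- clamp2: Clamp block 2: steel, 72 x 72 x 24 mm, 1 kg, held by its pocket in the lid (1.5 mm play a side), where it stays; on top a brass stud, a captive brass hex nut, a white radial line (finger-tight mark) and a small bright stop post. Origin: centre of its underside, on the nut's axis. At nut value 0 the pointer lies along this body's +x. None if not fitted.
- nut2_top (a point): Centre of the top of the hex of nut 2, 54 mm above the lid, 120 mm above the bench; the frame turns with the nut, its x along the pointer. Hex 34 mm across flats, 24 mm high from 6 mm above the block; the stud stands 6 mm higher (look only). Flats face along x and every 60 degrees from it. A thin 48 mm flange with the pointer tab lies under the hex.
- nut2 (a joint): Turn of nut 2 in rad, growing clockwise seen from above (tightening). It starts at 0 to 0.7; at 2.1 the pointer is on the white line (finger-tight); at 3.0 it meets the stop post and turns no more. The nut stays where it is left; turning takes about 0.25 N m throughout. It does not move up or down.
- clamp3: Clamp block 3: steel, 72 x 72 x 24 mm, 1 kg, held by its pocket in the lid (1.5 mm play a side), where it stays; on top a brass stud, a captive brass hex nut, a white radial line (finger-tight mark) and a small bright stop post. Origin: centre of its underside, on the nut's axis. At nut value 0 the pointer lies along this body's +x. None if not fitted.
- nut3_top (a point): Centre of the top of the hex of nut 3, 54 mm above the lid, 120 mm above the bench; the frame turns with the nut, its x along the pointer. Hex 34 mm across flats, 24 mm high from 6 mm above the block; the stud stands 6 mm higher (look only). Flats face along x and every 60 degrees from it. A thin 48 mm flange with the pointer tab lies under the hex.
- nut3 (a joint): Turn of nut 3 in rad, growing clockwise seen from above (tightening). It starts at 0 to 0.7; at 2.1 the pointer is on the white line (finger-tight); at 3.0 it meets the stop post and turns no more. The nut stays where it is left; turning takes about 0.25 N m throughout. It does not move up or down.
- bowl: White ceramic bowl, 100 mm across, 48 mm high; a bystander, not to be disturbed. Origin: centre of its underside.
- bottle: Green glass bottle, 66 mm across, 190 mm high; a bystander, not to be disturbed. Origin: centre of its underside.
- casket: Pale wooden box, 60 x 200 x 55 mm; a bystander, not to be disturbed. Origin: centre of its underside.
- stick_block: Wooden stick block 100 x 170 x 50 mm with three black sticks standing up to 210 mm; a bystander, not to be disturbed. Origin: centre of its underside.
- spatula: Wooden lacquer spatula, 170 mm long, 10 mm thick, lying flat; a bystander, not to be disturbed. Origin: centre of its underside.
- tin: Steel tin, 72 mm across, 80 mm high; a bystander, not to be disturbed. Origin: centre of its underside.
Mind the look-alikes: they are no part of the job. There is more than one size of the wrench; the job needs the smaller.

How it is judged (in metres and radians):
On the way, in this order (a step that is already met when the one before it is completed fails the run):
1. every fitted nut has been run down finger-tight (within about 0.3 rad of the white line or beyond) (value of joint each of nut1, nut2, nut3 above 1.8 rad), for 0.2 s.
2. every fitted nut has been pulled up to its stop (value above 2.8) (value of joint each of nut1, nut2, nut3 above 2.8 rad), for 0.2 s.
At the end, for the whole second after the job is handed in: Every fitted nut is above 2.8 rad (stop at 3.0); the stopper is upright in the neck (within 0.1 rad and 6 mm of the axis), its lower end more than 26 mm below the rim; the wrench lies flat and still on its board, its origin within 90 mm (board's x) and 70 mm (board's y) of the board's centre (all of step 2 and x of wrench in the frame of wrench_board between -0.09 and 0.09 m and y of wrench in the frame of wrench_board between -0.07 and 0.07 m and z of wrench in the frame of wrench_board below 0.016 m and angle between wrench's own z axis and vertical below 0.12 rad and linear speed of each of wrench, stopper below 0.02 m/s and horizontal distance between stopper and neck_rim below 0.006 m and z of stopper in the frame of neck_rim below -0.026 m and angle between stopper's own z axis and vertical below 0.1 rad); the robot touches nothing.
It fails at once if the wrench bears on a nut before it is finger-tight (below 1.75 rad) ((contact force between wrench and clamp1 above 2 N and value of joint nut1 below 1.75 rad) or (contact force between wrench and clamp2 above 2 N and value of joint nut2 below 1.75 rad) or (contact force between wrench and clamp3 above 2 N and value of joint nut3 below 1.75 rad)).
It fails at once if the fingers bear on a nut turned well past its white line (above 2.45 rad) ((contact force between the fingers and clamp1 above 2 N and value of joint nut1 above 2.45 rad) or (contact force between the fingers and clamp2 above 2 N and value of joint nut2 above 2.45 rad) or (contact force between the fingers and clamp3 above 2 N and value of joint nut3 above 2.45 rad)).
It fails at once if the bowl, bottle, wooden box, stick block, spatula or tin is moved more than 30 mm (distance of any of bowl, bottle, casket, stick_block, spatula, tin from where it was at the start of the episode above 0.03 m).
Of clamp1, clamp2, clamp3 only 2 to 3 are there at a start; the rules pass over those that are not, and their reading is None.
At some moment in a run one of wrench, stopper may be knocked a few centimetres aside while the robot is not near it.
It also fails if it takes over 210 s, if anything falls off the work surface, if the arm or the gripper's body presses on something with over 40 N, if the wrist force passes 120 N, or if a joint passes its speed limit or range.

## Robot

A 6-joint arm with a two-finger parallel gripper is mounted at the origin on the work surface. World frame = base frame: x ahead of the robot, y to its left, z up, the work surface at z = 0. Lengths are in m, angles in degrees, forces in N, time in s.
With the tool pointing down it reaches from about 0.35 to 0.875 m from the base axis. Payload 4.2 kg.
Tool frame: the origin (TCP) lies midway between the tips of the shut fingers; the grasp point (between the pads) lies 19 mm behind it; z points along the fingers, y is the line along which they close (so a half turn about z gives the same grasp; the last joint's range is limited). The gripper opens to 87 mm and grips with 3 to 60 N. Pads are 19 mm wide; open, the fingers measure 117 mm over their backs; the gripper's body (75 mm by 190 mm) begins 51 mm behind the grasp point.
Start: joints at [-53.594, 22.042, 0.453, 0, -68.411, -14.817], TCP at [0.23, -0.581, 0.223] pointing down, gripper open.
Joint ranges: [-179.83, 179.83], [-69.29, 118.12], [-61.27, 80.66], [-181.25, 117.63], [-171.15, -9.14], [-177.46, 177.46]. Speed limits (degrees/s): [159.86, 159.86, 180, 180, 180, 180].

## Interface

Orientations are given as [roll, pitch, yaw] about the fixed x, y, z axes, in that order (R = Rz(yaw) Ry(pitch) Rx(roll)).
In Python, from workcell import env gives the robot as it stands. The module is installed in compiled form; this text tells all that it offers. Calls block until the motion is done:
- env.goto(position, orientation): joint-space move of the TCP to a pose.
- env.move_straight(position, rotation=None, rate=0.15, force_limit=None): straight line of the TCP; rotation=None keeps the orientation; rate is the mean speed in m/s. With force_limit (N) it stops when the force on the tool has changed by that much, and returns True; else False.
- env.set_joints(angles): joint-space move.
- env.gripper_to(opening, grasp_force=None): opening from 0.0 (shut) to 1.0 (fully open); grasp_force is the grip in N (None keeps the last); returns when the fingers have stopped.
- env.dwell(seconds).
- env.inverse_kinematics(position, orientation): joint angles nearest the present ones, or None.
- env.read_state(): the state.
- env.grab_frame(name): name is "scene" or "side" or "wrist"; returns a dict with "image" (480x640x3 uint8, blue, green, red), "fx", "fy", "cx", "cy" (pixels), "position" and "orientation" of the camera in the world. Camera axes: x right, y up, looking along -z (the intrinsics and any distortion apply to the point x, -y, -z); pixel columns grow to the right and rows downward; lengths in m; the calibration is good to about 2 mm. The wrist camera is an equidistant fisheye: a pixel r from the principal point sees the ray r / f radians off the axis. A picture is of the moment at which its call begins. There is no depth.
A pose or a line that the arm cannot do raises env.Unreachable and nothing moves.
- env.close_job(): hands the job in; it is judged then, once.
Trained networks look in a picture, given as the dict that the camera call returned (one of the last four; its "shot" number tells which), for a name from the list of things; names that differ only in an ending like _2 or _b are one class to them, and where a whole thing is asked for, a point or a joint stands for the part that bears it (a point fixed in the world has none). Each returns a list of dicts, best first, with "score" (0 to 1); they miss things now and then, are a little off and sometimes report something else, mostly with a low value. They report only what shows in the picture. A call takes as long as a camera call. They do not tell look-alikes from the thing itself.
- env.search_frame(picture, thing): "xyz" ([x, y, z] in m, in world coordinates, good to about 4 mm: the middle of the surface that is visible of it).
- env.trace(picture, thing): "mask" (480x640 bool, what is visible of it).
The state is a dict: "clock": time; "joint_positions": joint angles; "qvel": joint speeds; "joint_torque": joint torques, N m; "position": TCP position; "tool_rot": TCP orientation; "force": force on the tool from outside, world axes, zero at the start; "wrist_torque": the same for the moment, N m; "opening": opening from 0.0 (shut) to 1.0 (fully open); "finger_force": force on a finger pad.
Only numpy, scipy, OpenCV 4.12 (cv2) and the standard library are available. Lean on these libraries where they do the work, as an engineer would, in place of code of your own. Each camera call takes 0.05 s, during which the arm holds its last target. There are 200 camera calls.

## Working session

There is one attempt and no reset: what is moved stays moved. The work goes in short steps, each a Python script; the robot and the scene stay as the last script left them, time stands still between calls to the robot, and variables do not carry over. Pictures are saved under pics/ and viewed, at most 14 in all, crops included, and the job is handed in when it is done.

```bash
mkdir -p pics; ls; python3 - <<'E'
from workcell import env
import cv2
s=env.read_state(); print(s)
for n in ("scene","side"):
    f=env.grab_frame(n); cv2.imwrite(f"pics/{n}0.png",f["image"])
    print(n,f["fx"],f["fy"],f["cx"],f["cy"],f["position"],f["orientation"],[k for k in f])
    for t in ["tank","neck_rim","stopper","stopper_board","wrench","wrench_jaw","wrench_board","clamp1","clamp2","clamp3","nut1_top","bowl","bottle","casket","stick_block","spatula","tin"]:
        try: r=env.search_frame(f,t)
        except Exception as e: print(t,e); continue
        print(t,[([round(float(v),3) for v in q["xyz"]],round(q["score"],2)) for q in r[:4]])
print(env.read_state()["clock"])
E
```

```text
pics
{'clock': 0.0, 'joint_positions': array([-5.35932226e+01,  2.20891740e+01,  3.78907227e-01, -2.88105302e-02,
       -6.84122433e+01, -1.48174590e+01]), 'qvel': array([ 0.01956768,  0.02693366, -0.09690205,  0.01462747,  0.04917291,
       -0.07503159]), 'joint_torque': array([ 2.93311768e-04, -3.90662813e+01,  1.87396753e+01,  4.22009066e+00,
        1.08965955e-02, -1.83536749e-04]), 'position': array([ 0.22976469, -0.58057043,  0.22147085]), 'tool_rot': array([ 1.79874716e+02, -5.45460076e-03, -1.58421304e+02]), 'force': array([-0.06628502, -0.76655965,  0.66307494]), 'wrist_torque': array([-0.0026746 ,  0.01666488,  0.00328162]), 'finger_force': 0.0, 'opening': 0.9983344724587901}
scene 572.1068453919594 572.1068453919594 315.42741393683093 231.3249999047791 [ 1.31898096 -0.63029616  1.26004978] [41.17707454 -0.08935563 56.4907601 ] ['image', 'fx', 'fy', 'cx', 'cy', 'position', 'orientation', 'shot']
tank [([0.624, 0.127, 0.105], 0.69), ([0.693, -0.007, 0.069], 0.57)]
neck_rim [([0.694, -0.007, 0.067], 0.7), ([0.421, -0.083, 0.03], 0.35)]
stopper [([0.616, 0.017, 0.09], 0.37)
[... 1861 characters left out ...]
([0.478, 0.37, 0.01], 0.6), ([0.471, -0.341, 0.009], 0.4)]
clamp1 [([0.596, 0.046, 0.091], 0.96), ([0.61, 0.15, 0.092], 0.92), ([0.584, -0.066, 0.089], 0.72)]
clamp2 [([0.596, 0.046, 0.091], 0.96), ([0.61, 0.15, 0.092], 0.92), ([0.584, -0.066, 0.089], 0.72)]
clamp3 [([0.596, 0.046, 0.091], 0.96), ([0.61, 0.15, 0.092], 0.92), ([0.584, -0.066, 0.089], 0.72)]
nut1_top [([0.585, -0.071, 0.103], 0.63)]
bowl [([0.436, -0.101, 0.035], 0.85)]
bottle [([0.699, 0.313, 0.102], 0.85)]
casket [([0.801, 0.018, 0.058], 0.86)]
stick_block [([0.742, -0.287, 0.053], 0.71)]
spatula [([0.446, 0.127, 0.011], 0.74), ([0.6, 0.042, 0.104], 0.2)]
tin [([0.426, -0.511, 0.056], 0.76), ([0.52, 0.339, 0.018], 0.35)]
1.8
```

View pics/scene0.png

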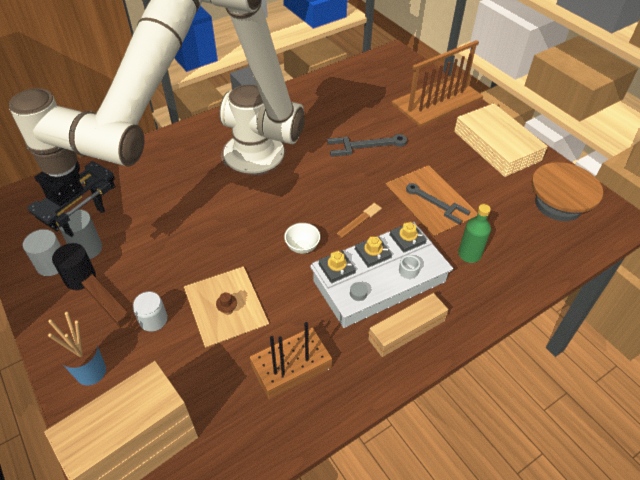

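View pics/side0.png

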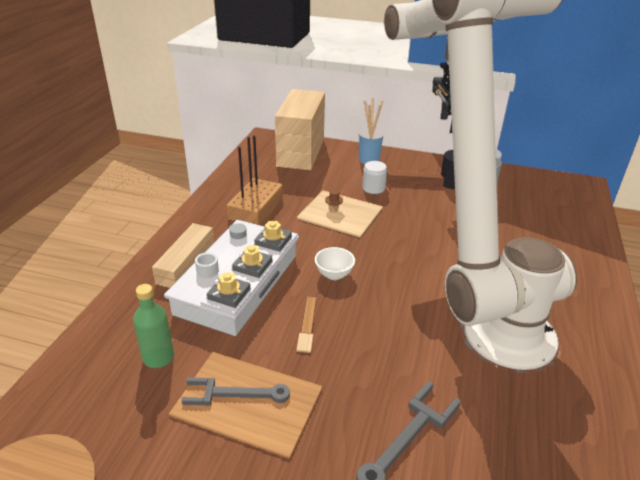

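The scene shows three clamps, all fitted, at about px (336,262), (374,248) and (408,235). The neck is the open tube at (411,265) and the valve cap is at (360,290). The stopper is on the pale board at (226,302). The small wrench is on the dark board at (437,202), and the larger look-alike lies loose at (366,145). Next I'll take close-up wrist shots, rectified to top-down views.

```bash
cat > h.py <<'E'
from workcell import env
import numpy as np, cv2
from scipy.spatial.transform import Rotation as R
def proj(f,P):
    """world points -> pixels, fisheye for wrist (f['wrist'])"""
    P=np.asarray(P,float); Rm=R.from_euler('xyz',f["orientation"],degrees=True).as_matrix()
    c=(P-np.asarray(f["position"]))@Rm; x,y,z=c[...,0],-c[...,1],-c[...,2]
    r=np.hypot(x,y)+1e-12
    s=np.arctan2(r,z)/r if f["wrist"] else 1/z
    return np.stack([f["cx"]+f["fx"]*x*s,f["cy"]+f["fy"]*y*s],-1)
def grab(n):
    f=env.grab_frame(n); f["wrist"]=n=="wrist"; return f
def ortho(f,z,c,half,n,img=None):
    """top-down view of plane z; column grows with -y, row grows with -x (x up, y left)"""
    g=np.linspace(-half,half,n); X,Y=np.meshgrid(g,g,indexing='ij')
    P=np.stack([c[0]-X,c[1]-Y,np.full_like(X,z)],-1); q=proj(f,P).astype(np.float32)
    return cv2.remap(f["image"] if img is None else img,q[...,0],q[...,1],cv2.INTER_LINEAR)
def pix2w(rc,c,half,n): # (row,col)->xy in ortho
    s=2*half/(n-1); return np.array([c[0]+half-rc[0]*s,c[1]+half-rc[1]*s])
def srch(f,*ts):
    for t in ts: print(t,[(np.round(q["xyz"],4).tolist(),round(q["score"],2)) for q in env.search_frame(f,t)[:4]])
def down(yaw): return [180,0,yaw]
E
python3 - <<'E'
from h import *
import pickle
s=env.read_state()
env.move_straight([0.23,-0.58,0.36])
out={}
for n,p in dict(stop=(0.44,-0.36,0.33),tank=(0.50,0.03,0.38),wr=(0.46,0.33,0.36)).items():
    env.goto(list(p),down(180)); f=grab("wrist"); out[n]=f; cv2.imwrite(f"pics/w_{n}.png",f["image"])
    print(n,env.read_state()["joint_positions"].round(1),f["fx"],np.round(f["position"],3),np.round(f["orientation"],1))
    if n=="stop": srch(f,"stopper","stopper_board")
    if n=="tank": srch(f,"neck_rim","clamp1","nut1_top","nut2_top","nut3_top","tank")
    if n=="wr": srch(f,"wrench","wrench_jaw","wrench_board")
pickle.dump(out,open("shots.pkl","wb"))
cv2.imwrite("pics/combo.png",np.vstack([np.hstack([ortho(out["tank"],.12,(.62,.03),.17,500),cv2.resize(ortho(out["wr"],.02,(.5,.34),.16,300),(300,500))[:500]])]))
cv2.imwrite("pics/o_tank.png",ortho(out["tank"],.095,(.62,.03),.17,600))
print(env.read_state()["clock"])
E
```

```text
stop [-23.1  13.4   3.3   0.  -79.9 -67. ] 371.64829954431775 [ 0.374 -0.362  0.493] [-14.   0.  90.]
stopper [([0.5015, -0.3606, 0.0453], 0.93)]
stopper_board [([0.4672, -0.3608, 0.0108], 0.82)]
tank [  21.9    5.6    0.6    0.   -85.  -112. ] 371.64829954431775 [0.435 0.028 0.543] [-14.   0.  90.]
neck_rim [([0.627, 0.025, 0.0618], 0.58)]
clamp1 [([0.5829, -0.0674, 0.0883], 0.81), ([0.5884, 0.0266, 0.0884], 0.71), ([0.594, 0.1284, 0.0886], 0.67), ([0.5879, -0.0751, 0.1011], 0.26)]
nut1_top [([0.5833, -0.0727, 0.1034], 0.72)]
nut2_top [([0.5928, 0.0313, 0.1079], 0.59)]
nut3_top [([0.602, 0.133, 0.0956], 0.84), ([0.5931, 0.0288, 0.0904], 0.52)]
tank [([0.6263, 0.0243, 0.0655], 0.65), ([0.4343, -0.0891, 0.0209], 0.64), ([0.444, 0.1106, 0.0105], 0.43)]
wr [  52.    12.6    6.5    0.   -83.8 -142. ] 371.64829954431775 [0.395 0.328 0.524] [-14.1   0.   90. ]
wrench [([0.2165, 0.4171, 0.0162], 0.73), ([0.5094, 0.3363, 0.0261], 0.56), ([0.4762, 0.3536, 0.0106], 0.46)]
wrench_jaw [([0.5069, 0.333, 0.0178], 0.67)]
wrench_board [([0.4792, 0.3526, 0.0095], 0.95)]
7.3667
```

View pics/o_tank.png

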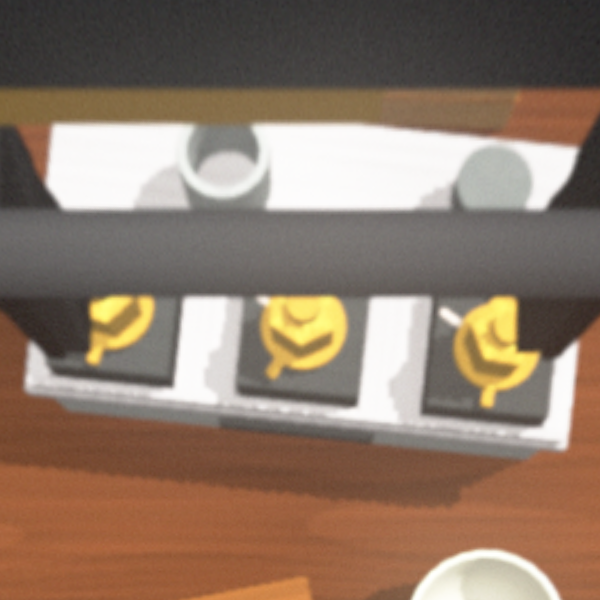

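The rectified view shows all three pointers toward the robot (rows 355–395) and the white lines at upper left, so each clamp's +x faces the robot. The gripper hides part of the view. I'll look from directly above, and also check the wrench.

```bash
python3 - <<'E'
from h import *
import pickle
out=pickle.load(open("shots.pkl","rb"))
for n,p in dict(rim=(0.785,0.06,0.36),nuts=(0.68,0.03,0.36),wr2=(0.55,0.33,0.32)).items():
    env.goto(list(p),down(180)); f=grab("wrist"); out[n]=f
    if n!="wr2": srch(f,"clamp1","nut1_top","neck_rim")
    else: srch(f,"wrench","wrench_jaw")
pickle.dump(out,open("shots.pkl","wb"))
a=ortho(out["nuts"],.12,(.59,.035),.17,600)[130:470]
b=ortho(out["rim"],.102,(.70,.06),.06,260); c=ortho(out["wr2"],.022,(.5,.34),.15,300)
c2=ortho(out["stop"],.044,(.5,-.36),.05,240)
w=np.zeros((300,800,3),np.uint8); w[:260,:260]=b; w[:,260:560]=c; w[:240,560:]=c2
aa=np.zeros((340,800,3),np.uint8); aa[:,:600]=a
cv2.imwrite("pics/combo2.png",np.vstack([aa,w])[:600]); print(env.read_state()["clock"])
E
```

```text
clamp1 [([0.6121, 0.0304, 0.0904], 0.89), ([0.6049, -0.0681, 0.0914], 0.58), ([0.6217, 0.1367, 0.0887], 0.57), ([0.6803, 0.0313, 0.0656], 0.17)]
nut1_top [([0.6003, -0.0732, 0.1125], 0.84)]
neck_rim [([0.6801, 0.0316, 0.0638], 0.71)]
clamp1 [([0.6066, 0.0304, 0.0922], 0.9), ([0.5988, -0.0716, 0.0883], 0.88), ([0.6155, 0.1324, 0.0886], 0.72)]
nut1_top [([0.6065, 0.0297, 0.0926], 0.7), ([0.5945, -0.0739, 0.1213], 0.66)]
neck_rim [([0.6745, 0.0252, 0.0638], 0.73)]
wrench [([0.5217, 0.338, 0.0208], 0.81)]
wrench_jaw [([0.5141, 0.3336, 0.0189], 0.94), ([0.6949, 0.2945, 0.1278], 0.39), ([0.594, 0.0434, 0.1042], 0.3)]
11.2417
```

View pics/combo2.png

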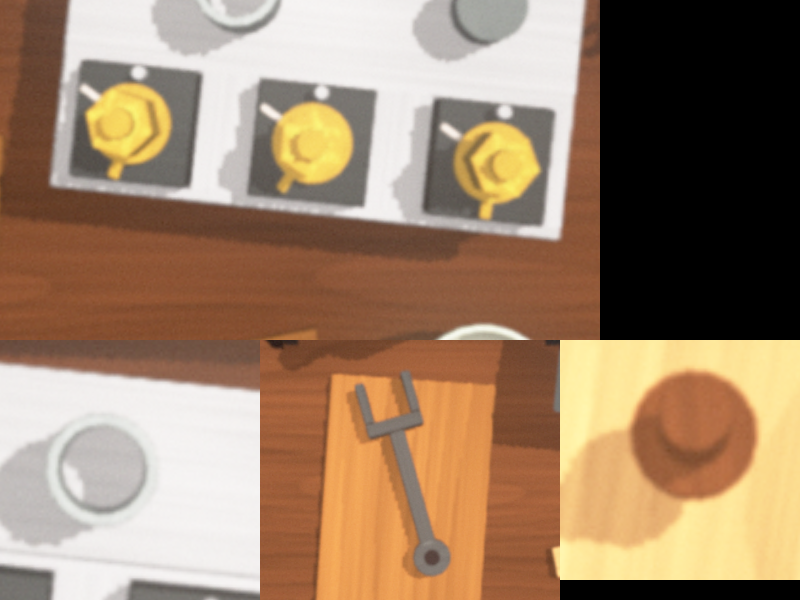

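The overhead crop is clear. In each nut's block the white line is at upper left and the stop post is on the far side. The rim circle is at about (102,468), the wrench's jaw opens away from the robot, and the stopper's flange circle is at about (695,435). Next I'll measure these by segmentation.

```bash
cat >> h.py <<'E'
def hsv(i): return cv2.cvtColor(i,cv2.COLOR_BGR2HSV)
def big(m,k=5):
    m=cv2.morphologyEx(m.astype(np.uint8),cv2.MORPH_OPEN,np.ones((k,k)))
    cs,_=cv2.findContours(m,cv2.RETR_EXTERNAL,cv2.CHAIN_APPROX_NONE); return max(cs,key=cv2.contourArea)
def nut_meas(f,c,clampyaw=None):
    """block centre, block yaw (mod 90), pointer yaw"""
    n,half=401,.06
    for _ in range(2):
        i=ortho(f,.09,c,half,n); h=hsv(i)
        gold=(h[...,0]>15)&(h[...,0]<35)&(h[...,1]>130)&(h[...,2]>90); dark=(h[...,2]<110)&(h[...,1]<80)
        r=cv2.minAreaRect(big(gold|dark,9)); c=pix2w((r[0][1],r[0][0]),c,half,n)
    i=ortho(f,.093,c,half,n); h=hsv(i); gold=(h[...,0]>15)&(h[...,0]<35)&(h[...,1]>130)&(h[...,2]>90)
    g=np.linspace(half,-half,n); X,Y=np.meshgrid(g,g,indexing='ij'); rad=np.hypot(X,Y)
    m=gold&(rad>.0265)&(rad<.036)
    yaw=np.degrees(np.arctan2(Y[m].mean(),X[m].mean())) if m.sum()>20 else None
    return c,(90-r[2]) if 0 else -r[2],np.array(r[1])*2*half/(n-1),yaw,int(m.sum())
def wrench_meas(f,c=(.5,.34),z=.022,half=.16):
    n=641; i=ortho(f,z,c,half,n); h=hsv(i); m=(h[...,1]<90)&(h[...,2]<150)
    ct=big(m,3); r=cv2.minAreaRect(ct); p=cv2.boxPoints(r); e=[p[1]-p[0],p[2]-p[1]]; e=max(e,key=np.linalg.norm)
    s=2*half/(n-1); d=np.array([-e[1],-e[0]]); d/=np.linalg.norm(d)   # world dir
    q=ct[:,0,:]; W=np.stack([c[0]+half-q[:,1]*s,c[1]+half-q[:,0]*s],-1)
    cen=pix2w((r[0][1],r[0][0]),c,half,n); t=(W-cen)@d; u=np.abs((W-cen)@np.array([-d[1],d[0]]))
    if u[t>.06].max()<u[t<-.06].max(): d=-d    # jaw end is wider
    return cen-.0065*d,np.degrees(np.arctan2(d[1],d[0])),np.array(r[1])*s
def circ(f,z,c,half,sel,k=5):
    n=401
    for _ in range(2):
        i=ortho(f,z,c,half,n); (x,y),r=cv2.minEnclosingCircle(cv2.convexHull(big(sel(hsv(i)),k))); c=pix2w((y,x),c,half,n)
    return c,r*2*half/(n-1)
E
python3 - <<'E'
from h import *
import pickle
o=pickle.load(open("shots.pkl","rb"))
for k in ("nuts","rim"):
    for c in ((.597,-.075),(.605,.03),(.614,.135)):
        c,y,sz,p,m=nut_meas(o[k],c); print(k,c.round(4),round(y,1),sz.round(4),p,m)
print(wrench_meas(o["wr2"]),wrench_meas(o["wr"]))
print("stop",circ(o["stop"],.044,(.508,-.366),.05,lambda h:(h[...,2]<130)&(h[...,1]>100)))
i=ortho(o["rim"],.102,(.70,.06),.05,401); h=hsv(i); print("lid/rim/bore hsv",np.median(h[5:40,300:380].reshape(-1,3),0))
g=cv2.cvtColor(i,cv2.COLOR_BGR2GRAY); print(cv2.HoughCircles(cv2.medianBlur(g,5),cv2.HOUGH_GRADIENT,1,20,param1=60,param2=15,minRadius=70,maxRadius=120))
cv2.imwrite("pics/rim.png",i)
E
```

```text
nuts [ 0.5916 -0.0842] -59.7 [0.0517 0.0492] 165.06996629246078 515
nuts [0.6037 0.0278] -81.7 [0.0502 0.0479] 144.44166379813996 415
nuts [0.6155 0.1398] -60.9 [0.0496 0.0511] 164.37248783301564 517
rim [ 0.5881 -0.0852] -63.4 [0.0563 0.0483] 45.93454808145767 1378
rim [0.6015 0.0272] -82.6 [0.052  0.0479] 141.30526785793538 429
rim [0.614 0.14 ] -60.8 [0.0489 0.0528] -177.80520571059824 539
(array([0.50757281, 0.34053232]), np.float32(14.74356), array([0.20529973, 0.05693015])) (array([0.537 , 0.3465]), np.float32(-90.0), array([0.246, 0.32 ]))
stop (array([ 0.5    , -0.36325]), 0.0007071317434310913)
lid/rim/bore hsv [ 10. 116. 143.]
[[[148.5 198.5  83.3]
  [164.5 184.5  92.2]]]
```

```bash
python3 - <<'E'
from h import *
import pickle
o=pickle.load(open("shots.pkl","rb"))
def at(f,z,x,y): i=hsv(ortho(f,z,(x,y),.003,5)); return np.median(i.reshape(-1,3),0)
f=o["nuts"]
print("block",at(f,.09,.6055,.0585),at(f,.09,.58,.0),"lid",at(f,.066,.55,.08),"rimside", )
f=o["stop"]; print("flange",at(f,.044,.51,-.345),at(f,.044,.51,-.385),at(f,.044,.49,-.366),"board",at(f,.008,.46,-.36),at(f,.008,.53,-.33),"shadow",at(f,.008,.49,-.325))
f=o["rim"]
for dy in np.arange(-.035,.036,.0025): print(round(dy*1000,1),at(f,.102,.7004,.0729+dy),at(f,.102,.7004+dy,.0729))
E
```

```text
block [15. 28. 99.] [ 17.  18. 113.] lid [ 10. 133. 100.] rimside
flange [ 11. 156. 152.] [ 11. 157. 172.] [ 11. 157. 179.] board [ 24.  95. 254.] [ 23.  97. 254.] shadow [ 16. 127. 234.]
-35.0 [ 10.   3. 245.] [  8.   4. 241.]
-32.5 [ 10.   3. 245.] [ 10.   4. 241.]
-30.0 [ 10.   3. 244.] [ 10.   4. 241.]
-27.5 [ 10.   3. 243.] [ 15.   4. 232.]
-25.0 [ 30.   3. 234.] [ 40.   4. 226.]
-22.5 [ 30.   4. 229.] [ 38.   4. 223.]
-20.0 [ 30.   5. 198.] [ 30.   6. 177.]
-17.5 [ 10.   8. 195.] [ 15.   8. 179.]
-15.0 [  8.   8. 198.] [ 10.   8. 192.]
-12.5 [ 10.   8. 199.] [  8.   8. 195.]
-10.0 [  9.   8. 198.] [  9.   8. 195.]
-7.5 [ 10.   8. 198.] [  9.   8. 195.]
-5.0 [  8.   8. 198.] [  9.   9. 194.]
-2.5 [  9.   8. 197.] [  9.   9. 197.]
0.0 [  9.   8. 197.] [  9.   8. 197.]
2.5 [  9.   8. 197.] [  9.   8. 197.]
5.0 [  6.   8. 197.] [  8.   8. 195.]
7.5 [  6.   8. 196.] [ 10.   8. 194.]
10.0 [  8.   8. 197.] [ 10.   8. 195.]
12.5 [  8.   8. 208.] [  9.   8. 196.]
15.0 [ 10.   6. 215.] [  8.   8. 196.]
17.5 [ 15.   6. 209.] [  9.   8. 195.]
20.0 [ 36.   6. 219.] [ 25.   6. 199.]
22.5 [ 40.   5. 214.] [ 38.   4. 228.]
25.0 [ 38.   5. 215.] [ 30.   4. 231.]
27.5 [ 15.   7. 195.] [ 10.   4. 241.]
30.0 [ 10.   7. 193.] [  8.   4. 242.]
32.5 [  8.   8. 193.] [  8.   4. 242.]
35.0 [ 10.   8. 192.] [  8.   4. 242.]
```

```bash
sed -i 's/dark=(h\[...,2\]<110)&(h\[...,1\]<80)/dark=(h[...,2]<135)\&(h[...,1]<60)/' h.py; python3 - <<'E'
from h import *
import pickle
o=pickle.load(open("shots.pkl","rb"))
for k in ("nuts","rim"):
    C=[]
    for c in ((.592,-.084),(.604,.028),(.616,.14)):
        c,y,sz,p,m=nut_meas(o[k],c); C.append(c); print(k,c.round(4),round(y,1),sz.round(4),p,m)
    d=C[2]-C[0]; print("tank yaw",np.degrees(np.arctan2(-d[0],d[1])),np.linalg.norm(d))
print("stop",circ(o["stop"],.044,(.508,-.366),.045,lambda h:(h[...,2]<205)&(h[...,1]>140)&(h[...,0]<15)))
E
```

```text
nuts [ 0.5916 -0.0842] -59.9 [0.0518 0.0492] 165.05928243189135 516
nuts [0.6036 0.0278] -81.7 [0.0502 0.0481] 144.32657367070988 411
nuts [0.6156 0.1403] -58.5 [0.0487 0.052 ] 166.7929014995632 529
tank yaw -6.097289648881111 0.22581872770678757
rim [ 0.595  -0.0782] -6.0 [0.0753 0.0741] -137.38547089409948 4234
rim [0.6015 0.0272] -82.4 [0.052  0.0479] 141.11484480480786 428
rim [0.6181 0.1364] -6.0 [0.072 0.074] 150.61218358375353 1752
tank yaw -6.144368383049791 0.21579620426095764
stop (array([ 0.50983406, -0.36528595]), 0.02665652618408203)
```

```bash
sed -i 's/r=cv2.minAreaRect(big(gold|dark,9))/r=cv2.minAreaRect(big(cv2.morphologyEx((gold|dark).astype(np.uint8),cv2.MORPH_CLOSE,np.ones((15,15))),9))/' h.py; python3 - <<'E'
from h import *
import pickle
o=pickle.load(open("shots.pkl","rb"))
for k in ("nuts","rim"):
    C=[]
    for c in ((.592,-.080),(.604,.028),(.616,.138)):
        c,y,sz,p,m=nut_meas(o[k],c); C.append(c); print(k,c.round(4),round(y,1),sz.round(4),p,m)
    d=C[2]-C[0]; print("tank yaw",np.degrees(np.arctan2(-d[0],d[1])),np.linalg.norm(d))
E
```

```text
nuts [ 0.593  -0.0789] -6.0 [0.0737 0.071 ] -135.49582271027825 1294
nuts [0.6045 0.0285] -5.9 [0.0709 0.0705] 146.5568060378239 429
nuts [0.6159 0.1358] -6.3 [0.0742 0.0709] 129.3667639501953 1182
tank yaw -6.089525028904633 0.2159832109080318
rim [ 0.593 -0.078] -6.0 [0.0753 0.078 ] -129.46454223370353 3811
rim [0.6063 0.0286] -6.2 [0.0706 0.0738] 172.65701955656806 1331
rim [0.6161 0.1367] -6.0 [0.0724 0.078 ] 151.15732572854463 1087
tank yaw -6.128224760060011 0.2159312526291721
```

```bash
cat >> h.py <<'E'
NUT={1:(.5928,-.0807),2:(.6045,.0287),3:(.6162,.1381)}; CY=180-6.1   # clamp +x yaw
def pointer(f,c,r0=.0262,r1=.031,lo=-30,hi=215,z=.0935):
    """yaw of pointer: centroid of longest gold run in a ring"""
    a=np.arange(lo,hi,.5); rr=np.linspace(r0,r1,8)
    A,Rr=np.meshgrid(np.radians(a),rr,indexing='ij'); P=np.stack([c[0]+Rr*np.cos(A),c[1]+Rr*np.sin(A),np.full_like(A,z)],-1)
    q=proj(f,P).astype(np.float32); h=hsv(cv2.remap(f["image"],q[...,0],q[...,1],cv2.INTER_LINEAR))
    g=((h[...,0]>15)&(h[...,0]<35)&(h[...,1]>130)&(h[...,2]>80)).mean(1)
    runs=[];cur=[]
    for ai,gi in zip(a,g):
        if gi>.5: cur.append(ai)
        elif cur: runs.append((cur[0],cur[-1])); cur=[]
    return runs
E
python3 - <<'E'
from h import *
import pickle
o=pickle.load(open("shots.pkl","rb"))
P=[]
for k in NUT:
    for n in ("nuts","rim","tank"): print(k,n,pointer(o[n],NUT[k]))
    P.append(ortho(o["nuts"],.0935,NUT[k],.04,260))
    for a,cl in ((CY,(0,0,255)),(CY-120.3,(0,255,0))):
        v=(int(130-np.sin(np.radians(a))*100),int(130-np.cos(np.radians(a))*100)); cv2.line(P[-1],(130,130),v,cl,1)
    cv2.circle(P[-1],(130,130),int(.024/.08*259),(255,0,0),1)
cv2.imwrite("pics/ptr.png",np.hstack(P))
E
```

```text
1 nuts [(np.float64(165.5), np.float64(179.0))]
1 rim [(np.float64(166.0), np.float64(180.0))]
1 tank [(np.float64(-28.0), np.float64(0.5)), (np.float64(165.5), np.float64(178.0))]
2 nuts [(np.float64(141.5), np.float64(152.0))]
2 rim [(np.float64(142.0), np.float64(153.5))]
2 tank [(np.float64(141.0), np.float64(151.5))]
3 nuts [(np.float64(155.0), np.float64(169.0))]
3 rim [(np.float64(134.5), np.float64(139.5)), (np.float64(156.5), np.float64(169.5))]
3 tank [(np.float64(154.0), np.float64(168.5))]
```

View pics/ptr.png

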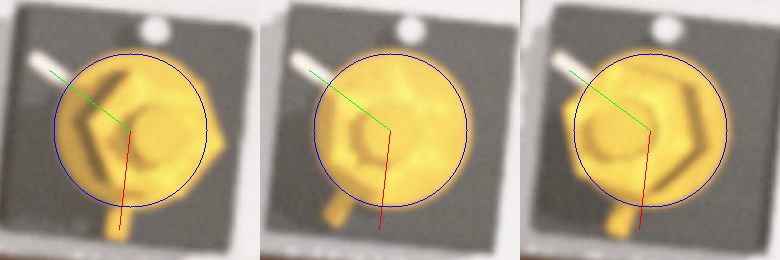

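The overlays fit: the blue flange circles and green white-line rays land correctly. That gives pointer values of about 0.03, 0.47 and 0.21 rad. I'll run the nuts down with the fingers.

```bash
cat >> h.py <<'E'
def yaw_j6(pos,yaw,j6):
    """IK for tool-down pose, picking the j6 turn nearest j6"""
    q=np.array(env.inverse_kinematics(list(pos),down(yaw))); q[5]+=360*round((j6-q[5])/360); return q
def finger_turn(k,ptr,target=2.12):
    c=NUT[k]; j1=np.degrees(np.arctan2(c[1],c[0])); d=ptr-(CY-np.degrees(target))
    ks=[(abs(ptr+90+60*n-270-j1-d/2),n) for n in range(-4,5)]; n=min(ks)[1]; yaw=ptr+90+60*n; j6=yaw-270-j1
    env.gripper_to(.62,30); q=yaw_j6((*c,.19),yaw,j6); print("nut",k,"turn",round(d,1),"j6",q[5].round(1)); env.set_joints(q)
    hit=env.move_straight([*c,.103],rate=.1,force_limit=15)
    if hit: print("HIT",env.read_state()["position"]); return False
    env.gripper_to(0,30); s=env.read_state(); print(" grip opening*87",s["opening"]*87,"F",s["force"].round(1),"pos",s["position"].round(4))
    q=np.array(env.inverse_kinematics([*c,.103],down(yaw))); q[5]=s["joint_positions"][5]; q0=q[5]
    m=int(np.ceil(d/30))
    for i in range(m): q[5]=q0-d*(i+1)/m; env.set_joints(q)
    s=env.read_state(); print(" turned",s["joint_positions"][5]-q0,"T",s["wrist_torque"].round(2),"F",s["force"].round(1))
    env.gripper_to(.62); env.move_straight([*c,.19],rate=.15); return True
E
python3 - <<'E'
from h import *
env.move_straight([.52,.33,.32]) ; finger_turn(1,172.3)
c=NUT[1]; env.goto([c[0]+.08,c[1],.33],down(180)); f=grab("wrist"); print(pointer(f,c),"want",CY-120.3)
print(env.read_state()["clock"])
E
```

```text
nut 1 turn 119.9 j6 44.6
 grip opening*87 34.07795241324054 F [-0.1  0.3  2.7] pos [ 0.593  -0.0806  0.1034]
 turned -119.76622749462302 T [ 0.44  1.03 -0.16] F [-3.   1.9  7.4]
[(np.float64(43.5), np.float64(55.5))] want 53.60000000000001
21.0417
```

```bash
python3 - <<'E'
from h import *
V={}
for k,p in ((2,147.),(3,162.)):
    if not finger_turn(k,p,2.1): break
env.goto([.68,.03,.36],down(180)); f=grab("wrist")
for k in NUT: r=pointer(f,NUT[k]); print(k,r,[round(np.radians(CY-np.mean(x)),2) for x in r])
P=[ortho(f,.0935,NUT[k],.04,260) for k in NUT]; cv2.imwrite("pics/ptr2.png",np.hstack(P))
env.goto([.44,-.36,.33],down(180)); f=grab("wrist"); srch(f,"stopper")
print("stop",circ(f,.044,(.51,-.366),.045,lambda h:(h[...,2]<205)&(h[...,1]>140)&(h[...,0]<15)))
print(env.read_state()["clock"])
E
```

```text
nut 2 turn 93.4 j6 9.0
 grip opening*87 33.57712061440711 F [-1.3 -0.9  0.9] pos [0.6045 0.0287 0.1033]
 turned -93.27768479626174 T [ 0.45  1.02 -0.2 ] F [-3.1  1.8  5.7]
nut 3 turn 108.4 j6 14.7
 grip opening*87 33.8220581814252 F [-0.2  0.1  1.5] pos [0.6164 0.1382 0.1034]
 turned -108.25282009978676 T [ 0.37  1.05 -0.2 ] F [-3.5  1.5  6.2]
1 [(np.float64(42.5), np.float64(54.5))] [np.float64(2.19)]
2 [(np.float64(46.0), np.float64(57.5))] [np.float64(2.13)]
3 [(np.float64(49.5), np.float64(60.0))] [np.float64(2.08)]
stopper [([0.5031, -0.3613, 0.0423], 0.71)]
stop (array([ 0.50972932, -0.36536006]), 0.026726153755187988)
37.175
```

View pics/ptr2.png

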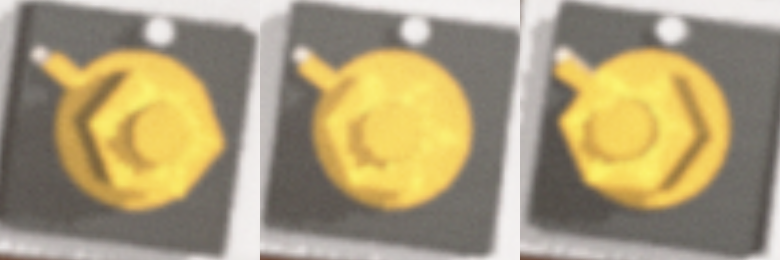

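All three pointers sit on their white lines, at (65,65), (325,70) and (575,70) in the crops. Stopper next.

```bash
python3 - <<'E'
from h import *
S=(.5097,-.3654); N=(.7004,.0729)
env.gripper_to(.65,20); env.goto([*S,.15],down(180)); print(env.move_straight([*S,.0475],rate=.1,force_limit=12))
env.gripper_to(0,20); print("knob mm",env.read_state()["opening"]*87)
env.move_straight([*S,.25]); print("after lift",env.read_state()["opening"]*87,env.read_state()["force"].round(2))
env.goto([.60,-.12,.26],down(180)); env.goto([*N,.22],down(180))
f=grab("wrist"); cv2.imwrite("pics/held.png",f["image"])
hit=env.move_straight([*N,.1125],rate=.06,force_limit=12); s=env.read_state(); print("ins",hit,s["position"].round(4),s["force"].round(1))
f=grab("side"); cv2.imwrite("pics/ins.png",cv2.resize(f["image"][180:340,120:340],None,fx=3,fy=3)); print(s["clock"])
E
```

```text
False
knob mm 29.225833382481067
after lift 29.35226291151508 [-0.22 -0.37 -0.37]
ins False [0.7006 0.073  0.1129] [ 0.1  1.1 -0.4]
45.4667
```

View pics/ins.png

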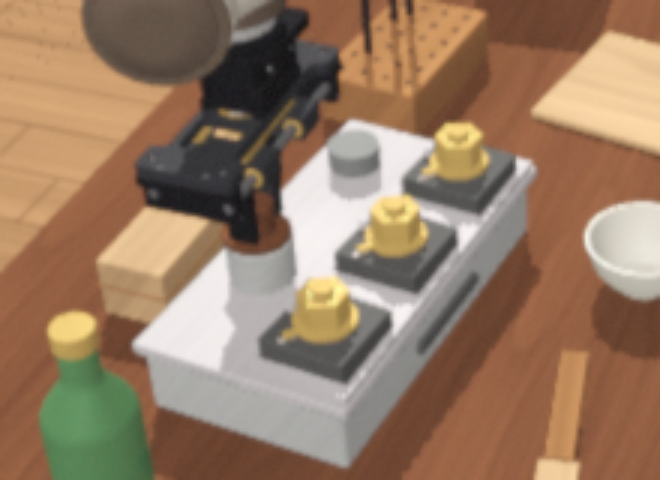

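The stopper sits in the neck at (262,240), with its flange on the rim. I'll release it and look at the wrench.

```bash
python3 - <<'E'
from h import *
N=(.7004,.0729)
env.gripper_to(.65); env.move_straight([*N,.24]); 
env.goto([.74,.065,.36],down(180)); f=grab("wrist"); print("flange in neck",circ(f,.108,N,.04,lambda h:(h[...,2]<205)&(h[...,1]>100)&(h[...,0]<20)))
env.goto([.55,.33,.32],down(180)); f=grab("wrist"); print(wrench_meas(f)); srch(f,"wrench_jaw")
env.goto([.46,.33,.36],down(180)); f=grab("wrist"); i=ortho(f,.008,(.47,.35),.19,600)
m=hsv(i); sel=(m[...,0]>8)&(m[...,0]<20)&(m[...,1]>110)&(m[...,2]>170)
r=cv2.minAreaRect(big(cv2.morphologyEx(sel.astype(np.uint8),cv2.MORPH_CLOSE,np.ones((35,35))),9)); print("board",pix2w((r[0][1],r[0][0]),(.47,.35),.19,600),np.array(r[1])*.38/599,r[2])
cv2.imwrite("pics/wb.png",i); print(env.read_state()["clock"])
E
```

```text
flange in neck (array([0.699316 , 0.0756754]), 0.025158657836914063)
(array([0.50767797, 0.34023079]), np.float32(14.931421), array([0.20509947, 0.05671799]))
wrench_jaw [([0.5152, 0.3375, 0.021], 0.89), ([0.4444, 0.1249, 0.0118], 0.62)]
board [0.48972225 0.3444982 ] [0.17175008 0.24914311] 3.814074993133545
49.7833
```

View pics/wb.png

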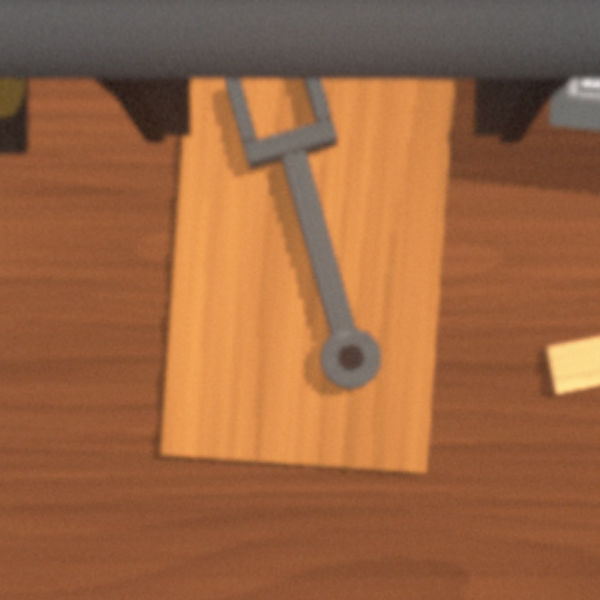

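The dark board's centre measures (0.490, 0.3445), and the wrench hasn't moved, at yaw 14.9° with its disc at px (350,358). I'll pick it up and start with nut 3.

```bash
cat >> h.py <<'E'
PTR={1:48.7,2:51.7,3:54.7}; TZ=.1005
def wpose(c,th,dx=0,dy=0):
    t=np.radians(th); u=np.array([np.cos(t),np.sin(t)]); v=np.array([-u[1],u[0]]); return np.array(c)-.09*u+dx*u+dy*v
def wrench_on(k,dx=0,dy=0,dth=0):
    c=NUT[k]; th=PTR[k]-30+dth; p=wpose(c,th,dx,dy)
    env.goto([*p,.20],down(th)); env.move_straight([*p,.145],rate=.1)
    hit=env.move_straight([*p,TZ],rate=.04,force_limit=8); s=env.read_state()
    print("nut",k,"hit",hit,s["position"].round(4),s["tool_rot"].round(1),"F",s["force"].round(1),"T",s["wrist_torque"].round(2)); return hit
def wrench_turn(k,dx=0,dy=0,end=-47,step=4,tmax=1.2,start=None):
    c=NUT[k]; th=PTR[k]-30 if start is None else start; T0=env.read_state()["wrist_torque"][2]; F0=env.read_state()["force"]
    while th>end:
        th=max(th-step,end); p=wpose(c,th,dx,dy); env.move_straight([*p,TZ],down(th),rate=.04); env.dwell(.05)
        s=env.read_state(); dF=s["force"]-F0; arm=s["position"][:2]-np.array(c); mz=s["wrist_torque"][2]-T0
        tot=mz+arm[0]*dF[1]-arm[1]*dF[0]; print(round(th,1),"mz",round(mz,2),"about nut",round(tot,2),"F",dF.round(1))
        if abs(tot)>tmax: break
    return th
def wrench_off(k,th,dx=0,dy=0,back=12):
    c=NUT[k]
    for i in range(3): t=th+back*(i+1)/3; env.move_straight([*wpose(c,t,dx,dy),TZ],down(t),rate=.05)
    print("lift hit",env.move_straight([*wpose(c,t,dx,dy),.20],rate=.08,force_limit=25))
E
python3 - <<'E'
from h import *
W=(.5077,.3402); yaw=14.9
env.gripper_to(.45,50); env.goto([*W,.12],down(yaw)); print(env.read_state()["joint_positions"].round(1))
print(env.move_straight([*W,.0095],rate=.08,force_limit=10)); env.gripper_to(0,50)
s=env.read_state(); print("handle mm",s["opening"]*87,s["position"].round(4)); env.move_straight([*W,.2])
s=env.read_state(); print("lift",s["opening"]*87,s["force"].round(2),s["wrist_torque"].round(2))
f=grab("wrist"); cv2.imwrite("pics/heldw.png",f["image"])
p=wpose(NUT[3],PTR[3]-30); env.goto([*p,.2],down(PTR[3]-30)); f=grab("side"); cv2.imwrite("pics/sidew.png",f["image"][100:480,100:600]); print(env.read_state()["clock"])
E
```

```text
[ 49.   25.7  -9.5   0.  -54.8  55.9]
False
handle mm 15.389914686476041 [0.5077 0.3403 0.0096]
lift 15.520148038221397 [ 0.31 -0.27 -2.99] [-0.13  0.14 -0.05]
57.875
```

View pics/heldw.png

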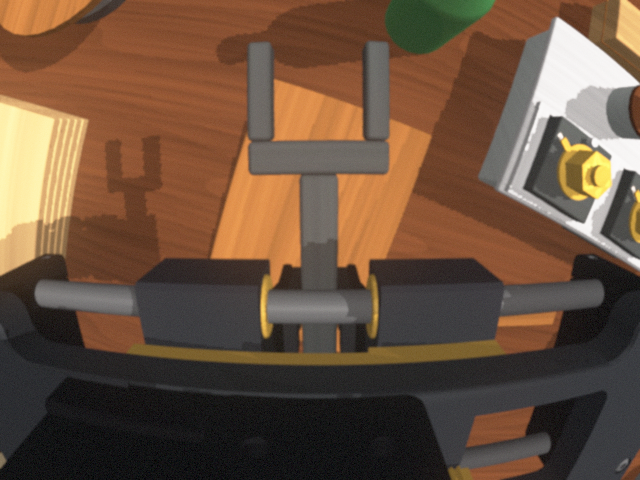

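View pics/sidew.png

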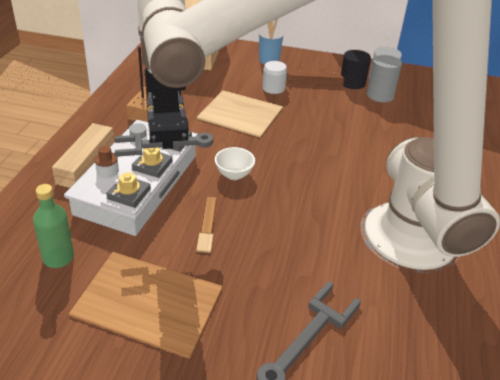

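The wrench is held straight and symmetric, with prong tips at px (248..272,42) and (364..388,42). The side view shows it near-level. I'll check its grip offset by projection, then turn nut 3.

```bash
python3 - <<'E'
from h import *
import json
# wrench held: predict pixels in the heldw shot via a current frame (the camera is fixed to the hand)
s=env.read_state(); f=grab("wrist"); cv2.imwrite("pics/heldw2.png",f["image"])
T=R.from_euler('xyz',s["tool_rot"],degrees=True).as_matrix(); p=s["position"]
for dx in (-.003,0,.003):
    L=[(x+dx,y,z) for x,y,z in [(.110,.029,.0125),(.110,-.029,.0125),(.110,.019,.0125),(.110,-.019,.0125),(.054,.029,.0125),(.068,.019,.0125),(.068,.019,-.0015),(.11,.029,-.0015)]]
    print(dx,proj(f,[p+T@np.array([x,-y,-z]) for x,y,z in L]).round(0).tolist())
if not wrench_on(3):
    th=wrench_turn(3); print(th)
print(env.read_state()["clock"])
E
```

```text
-0.003 [[245.0, 46.0], [387.0, 46.0], [269.0, 45.0], [363.0, 45.0], [245.0, 180.0], [269.0, 145.0], [273.0, 145.0], [251.0, 54.0]]
0 [[245.0, 39.0], [387.0, 39.0], [269.0, 38.0], [363.0, 38.0], [245.0, 173.0], [269.0, 138.0], [273.0, 138.0], [251.0, 47.0]]
0.003 [[245.0, 33.0], [387.0, 32.0], [269.0, 31.0], [363.0, 31.0], [245.0, 166.0], [269.0, 131.0], [273.0, 132.0], [251.0, 41.0]]
nut 3 hit False [0.5347 0.1006 0.1008] [180.   -0.   24.7] F [ 0.8 -0.2 -2.8] T [-0.1   0.11  0.02]
20.7 mz -0.01 about nut -0.08 F [-1.4  0.3 -0.5]
16.7 mz 0.0 about nut -0.01 F [-1.1 -0.2 -0.4]
12.7 mz -0.03 about nut -0.01 F [-0.5 -0.4 -0.9]
8.7 mz 0.0 about nut 0.0 F [-0.7 -0.1  0. ]
4.7 mz -0.05 about nut -0.09 F [-0.8  0.4  0.6]
0.7 mz 0.02 about nut 0.05 F [-0.3 -0.4 -1.1]
-3.3 mz -0.03 about nut 0.01 F [-0.8 -0.4 -0.3]
-7.3 mz 0.01 about nut 0.06 F [-0.9 -0.5  0.2]
-11.3 mz -0.06 about nut -0.0 F [-0.3 -0.6 -0.6]
-15.3 mz -0.04 about nut 0.09 F [-1.6 -1.1  0.3]
-19.3 mz 0.01 about nut 0.05 F [-1.3 -0.  -0.1]
-23.3 mz -0.07 about nut 0.04 F [-2.  -0.5 -1.1]
-27.3 mz -0.02 about nut 0.06 F [-0.6 -0.7 -0.3]
-31.3 mz -0.03 about nut 0.08 F [-1.5 -0.6 -1. ]
-35.3 mz -0.02 about nut 0.04 F [-1.3  0.  -0.4]
-39.3 mz -0.06 about nut 0.1 F [-2.  -0.5  0.7]
-43.3 mz -0.07 about nut 0.02 F [-1.9  0.3 -0.2]
-47 mz -0.04 about nut 0.07 F [-2.2  0.4  0.9]
-47
66.5667
```

The torque never reached 0.25 N m, so I need to look.

```bash
python3 - <<'E'
from h import *
f=grab("wrist"); g=grab("scene")
cv2.imwrite("pics/chk.png",np.hstack([f["image"][0:300,140:500],cv2.resize(g["image"][190:310,300:460],(400,300))]))
s=env.read_state(); print(s["position"].round(4),s["tool_rot"].round(1),s["opening"]*87)
E
```

```text
[0.5547 0.2038 0.1005] [-180.    0.  -47.] 15.394470918556921
```

View pics/chk.png

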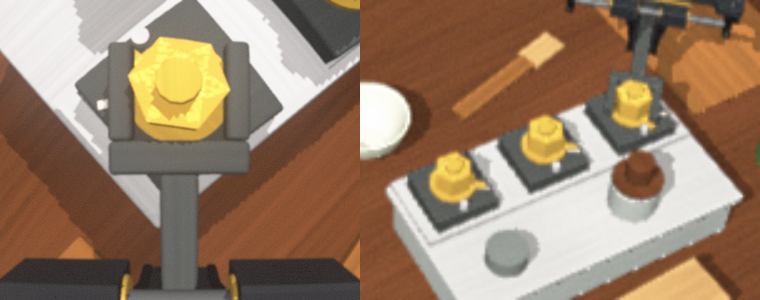

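```bash
python3 - <<'E'
from h import *
wrench_off(3,-47,back=14)
s=env.read_state(); print(s["position"].round(4),s["opening"]*87)
env.move_straight([.50,.10,.30]); env.dwell(.1); g=grab("scene"); 
th=-33
f=grab("wrist"); cv2.imwrite("pics/chk2.png",np.hstack([cv2.resize(f["image"],(400,300)),cv2.resize(g["image"][190:310,300:460],(400,300))]))
print(pointer(f,NUT[3]),pointer(f,NUT[2]),env.read_state()["clock"])
E
```

```text
lift hit False
[0.5404 0.1869 0.1993] 15.347034062502598
[(np.float64(-2.0), np.float64(11.0))] [(np.float64(44.5), np.float64(57.0))] 70.2333
```

View pics/chk2.png

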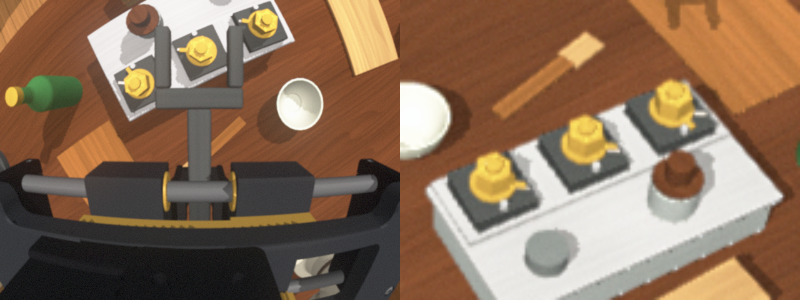

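Nut 3's pointer reads 4.5°, i.e. about 2.96 rad, against the post at (690,118) in the scene crop. The same procedure for nuts 2 and 1.

```bash
python3 - <<'E'
from h import *
import io,contextlib
for k in (2,1):
    if wrench_on(k): print("stop"); break
    with contextlib.redirect_stdout(io.StringIO()) as b: th=wrench_turn(k,end=-48)
    print(b.getvalue().splitlines()[-1]); wrench_off(k,th,back=14)
s=env.read_state(); print(s["opening"]*87)
env.move_straight([.50,0.02,.32]); f=grab("wrist")
for k in NUT: r=pointer(f,NUT[k]); print(k,r,[round(np.radians(CY-np.mean(x)),2) for x in r])
g=grab("scene"); cv2.imwrite("pics/chk3.png",np.hstack([cv2.resize(f["image"],(400,300)),cv2.resize(g["image"][190:310,300:460],(400,300))]))
print(env.read_state()["clock"])
E
```

```text
nut 2 hit False [ 0.5211 -0.0045  0.1008] [180.   -0.   21.7] F [-0.6 -0.1 -3.1] T [-0.12  0.11  0.05]
-48 mz -0.07 about nut 0.01 F [-0.9 -0.4 -0.3]
lift hit False
nut 1 hit False [ 0.5078 -0.1096  0.1008] [180.   -0.   18.7] F [-1.   0.4 -2.6] T [-0.15  0.09 -0.01]
-48 mz -0.08 about nut -0.09 F [ 1.4 -1.5 -0. ]
lift hit False
15.546274608086517
1 [(np.float64(-4.5), np.float64(8.0))] [np.float64(3.0)]
2 [(np.float64(-2.5), np.float64(9.0))] [np.float64(2.98)]
3 [(np.float64(-0.5), np.float64(12.5)), (np.float64(38.5), np.float64(96.0))] [np.float64(2.93), np.float64(1.86)]
94.5333
```

View pics/chk3.png

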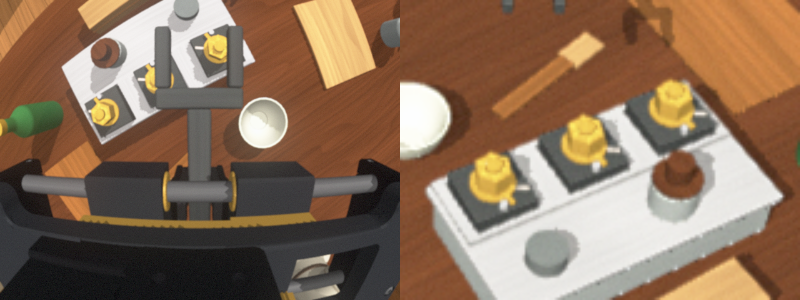

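All three nuts are at about 2.93–3.0 rad, with their pointers at the posts. I'll return the wrench to its board.

```bash
python3 - <<'E'
from h import *
B=(.495,.3425); y=10
env.goto([*B,.2],down(y)); env.move_straight([*B,.04],rate=.12); print(env.move_straight([*B,.0095],rate=.03,force_limit=6),env.read_state()["position"].round(4))
env.gripper_to(.45); env.move_straight([*B,.2],rate=.15); env.goto([.55,.33,.32],down(180)); env.dwell(.3)
f=grab("wrist"); print(wrench_meas(f))
env.goto([.74,.065,.36],down(180)); g=grab("wrist"); print("stopper",circ(g,.108,(.7004,.0729),.04,lambda h:(h[...,2]<205)&(h[...,1]>100)&(h[...,0]<20)),circ(g,.134,(.7004,.0729),.025,lambda h:(h[...,2]<205)&(h[...,1]>100)&(h[...,0]<20)))
for k in NUT: print(k,pointer(g,NUT[k]))
env.goto([.5,.2,.36],down(180)); s=grab("side"); cv2.imwrite("pics/fin.png",s["image"]); print(env.read_state()["clock"])
E
```

```text
False [0.4951 0.3426 0.0096]
(array([0.49462659, 0.34196352]), np.float32(10.007982), array([0.20399504, 0.05630645]))
stopper (array([0.69942228, 0.07563303]), 0.025098554992675784) (array([0.69786547, 0.07491753]), 0.02356430816650391)
1 [(np.float64(-5.0), np.float64(7.0))]
2 [(np.float64(-3.0), np.float64(7.5))]
3 [(np.float64(-1.5), np.float64(11.0))]
106.1083
```

View pics/fin.png

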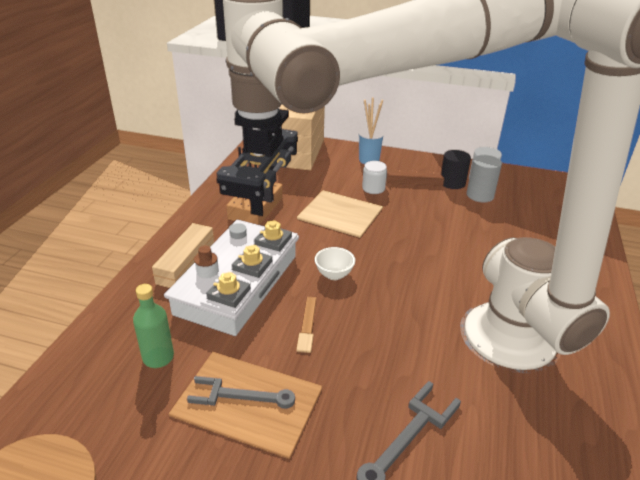

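The final view shows the wrench flat on its board at (240,395), the stopper upright in the neck at (207,262), and the bystanders undisturbed. I'm handing the job in.

```bash
python3 -c "
from h import *
print(env.close_job(),env.read_state()['clock'])"
```

```text
the job is handed in; nothing more can be done
the job is handed in; nothing more can be done
```

I handed the job in at about 106 s; no verdict came back. By camera, the stopper sits upright in the neck, all three nuts read about 2.95–3.0 rad at their stop posts, the wrench lies flat on its board, and the bystander objects I could see looked undisturbed.

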